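# Start and screw home the lid of a sample canister in its shipper

## Robot

A 6-joint arm with a two-finger parallel gripper is mounted at the origin on the work surface. World frame = base frame: x ahead of the robot, y to its left, z up, the work surface at z = 0. Lengths are in m, angles in degrees, forces in N, time in s.
With the tool pointing down it reaches from about 0.25 to 0.725 m from the base axis. Payload 9.7 kg.
Tool frame: the origin (TCP) lies between the finger pads; the fingertips stand 17 mm ahead of it and the grasp point (between the pads) lies 2 mm behind it; z points along the fingers, y is the direction in which the jaws open and shut (so a half turn about z gives the same grasp; the last joint's range is limited). The gripper opens to 85 mm and grips with 20 to 120 N. Pads are 22 mm wide; open, the fingers measure 114 mm over their backs; the gripper's body (76 mm by 85 mm) begins 54 mm behind the grasp point. The pads swing forward as they close: fully open they stand 13 mm farther back than shut.
Start: joints at [-66.52, 4.979, 10.078, 95.1, 0, 90], TCP at [0.219, -0.504, 0.226] pointing down, gripper open.
Joint ranges: [-179.16, 179.16], [-48.56, 103.87], [-65.8, 70.77], [-126.05, 130.52], [-82.76, 87.17], [-180, 180]. Speed limits (degrees/s): [127.2, 127.2, 147.25, 180, 180, 180].

## Interface

Orientations are given as [roll, pitch, yaw] about the fixed x, y, z axes, in that order (R = Rz(yaw) Ry(pitch) Rx(roll)).
In Python, from workcell import monitor, cams, order gives the robot as it stands. The module is installed in compiled form; this text tells all that it offers.
- The arm moves only by the shell command python3 -m handwheel 'ROWS' [OPENING] [FORCE]. ROWS is JSON, a list of rows, each a list of 6 numbers: the shift along the tool's x, y, z in m, then the turn, a rotation vector about the tool's x, y, z in degrees. In form: [[tx, ty, tz, wx, wy, wz], ...]. A call has exactly 8 rows; each row shifts and turns the commanded pose from where the row before left it, along the tool's axes as they then stand; what a row does not reach is not made up. A row lasts 1/12 s, in which the tool goes at most 41.7 mm and 7.16 degrees, less where a joint would pass 70% of its speed; a pose out of reach is approached as far as the arm can. A call is refused whole if a number of a shift passes 0.0417 or a number of a turn 7.16, either way. A call with a gripper value outside its range is refused whole. OPENING is the opening, from -1 (shut) to 1 (fully open), set as the call begins (- or left out, the last holds). The fingers move at their own pace and stop on an object; FORCE is the grip in N (left out, the last holds). Time passes only in rows, so rows that do not move let the fingers close, or fill a call up. It gives the time, the measured TCP pose, the force and the opening at its end, in the units of the state.
- monitor.get_obs(): the state, without advancing time (a new reading comes with each control period).
- cams.camera(name): name is "scene" or "top" or "wrist"; returns a dict with "img" (384x512x3 uint8, red, green, blue), "depth" (384x512 float32, m along the optical axis (not along the pixel's ray), 0 where there is no reading), "fx", "fy", "cx", "cy" (pixels), "rvec" (rotation vector, rad) and "tvec" (3), from world to camera coordinates, as OpenCV has them; the wrist camera has in their place "tool_from_camera" (4x4, takes a point from camera to tool coordinates, whose origin is the TCP and whose axes are the flange's). Camera axes: x right, y down, z forward; pixel columns grow to the right and rows downward; lengths in m; the calibration is good to about 2 mm. A picture is of the moment at which its call begins: read the wrist's pose just before it.
- order.job_done(): hands the job in, once; it reports no verdict.
The state is a dict: "time": time; "q": joint angles; "qd": joint speeds; "joint_efforts": joint torques, N m; "ee_pos": TCP position; "tcp_rot": TCP orientation; "wrist_force": force on the tool from outside, world axes, zero at the start; "torque": the same for the moment, N m; "opening": finger opening in m.
Only numpy, scipy, OpenCV 4.12 (cv2) and the standard library are available. Lean on these libraries where they do the work, as an engineer would, in place of code of your own. Each camera call takes 0.05 s, during which the arm holds its last target. There are 200 camera calls.

## Task

Put the grip-bar lid on the sample canister that stands in the open shipper and close it: feel for the thread by turning the lid backward (anticlockwise) until it drops into its start, then screw it forward until it is fully home against its stop, and let go. Work gently, without forcing the lid on its thread, and leave the other things on the bench alone.

Things in the scene. Friction and masses are not known exactly. Their poses are not given: they have to be found in the camera images.
- lid_bar (a point): Middle of the grip bar on the canister's round grey lid, lying bar-up on the bench (this point 42 mm above it). Bar: 62 long (lid's x) x 14 wide (y) x 32 mm tall, on a crown 87 mm across whose top lies 16 mm below this point. Lid 58 mm high, about 0.15 kg; three 9 mm long lugs, 3.5 mm thick, 120 deg apart inside its skirt, 3 mm above the skirt's edge.
- lid: The same lid; origin at the centre of the skirt's lower edge, 42 mm below lid_bar; x along the bar, z up. Skirt bore 81 mm. Pressed lightly (5 N) it turns freely with under 0.25 N m on or in the thread; a steep rise in torque means a stop: forward, the end of the run (home only if low); backward, that the lugs are already in the thread's start.
- mouth (a point): On the axis of the off-white sample canister, level with its rim (208 mm above the bench). Neck 68 mm wide, top 5 mm tapered to 61, filled by a plug. Three-start thread, clockwise closes, 24 mm a turn (8 mm per 120 deg). lid_bar is above this point by 35 mm with the lugs on top of a thread start, about 28 just dropped in, 21.5 fully home. The canister can stand at any turn; starts are unmarked.
- shipper: The carton (230 x 230 x 165 mm, flaps folded down outside) with its foam block, fixed; the canister is wedged upright in the foam. Origin under its centre, axis through mouth. A rib closes each thread's run: lugs on top of the thread, turned forward, stop there high (29.5 mm) and must go back up to 90 deg to drop about 7 mm; then 90 deg forward to the stop. Rib tops are 3 mm steps, not the start.
- jar: Bystander: closed white plastic jar, 60 mm across, 85 mm tall, origin at its base; leave alone.
- tape: Bystander: roll of brown tape lying flat, 100 mm across, 48 mm tall, origin at its base; leave alone.
- logger: Bystander: white data logger, 85 x 50 x 20 mm, origin at its base; leave alone.
- marker: Bystander: marker pen lying down, about 135 mm long, origin near its middle on the bench; leave alone.
- tongs: Bystander: steel tongs lying flat, 200 mm long, origin at the middle of the underside; leave alone.
- scoop: Bystander: aluminium dry-ice scoop with black handle, 230 mm long, origin under the back of its pan; leave alone.
Mind the look-alikes: they are no part of the job. What is shaped like the lid but yellow is not meant.

How it is judged:
By the outcome, as a careful person would: the job done as asked, in the order asked, and still so for the second after the job is handed in, with the robot touching nothing.
It also fails if it takes over 67 s, if anything falls off the work surface, if the arm or the gripper's body presses on something with over 40 N, if the wrist force passes 120 N, or if a joint passes its speed limit or range.

## Working session

There is one attempt and no reset: what is moved stays moved. The work goes in short steps, Python scripts to look and compute and a shell command to move; the robot and the scene stay as the last step left them, time stands still between calls to the robot, and variables do not carry over. Pictures are saved under pics/ and viewed, about 8 in all and at most 12, crops included, and the job is handed in when it is done.

```bash
mkdir -p pics
cat > h.py <<'E'
import numpy as np, cv2
from workcell import monitor, cams, order
from scipy.spatial.transform import Rotation as R
def world(c,obs=None):
    d=c["depth"]; v,u=np.indices(d.shape)
    P=np.stack([(u-c["cx"])/c["fx"]*d,(v-c["cy"])/c["fy"]*d,d],-1)
    if "rvec" in c:
        Rm=cv2.Rodrigues(np.array(c["rvec"],float))[0]; return (P-np.array(c["tvec"]).ravel())@Rm
    T=np.array(c["tool_from_camera"]); Q=P@T[:3,:3].T+T[:3,3]
    return Q@R.from_euler('xyz',obs["tcp_rot"],degrees=True).as_matrix().T+np.array(obs["ee_pos"])
def save(n,img): cv2.imwrite('pics/'+n,cv2.cvtColor(img,cv2.COLOR_RGB2BGR))
E
python3 - <<'E'
from h import *
o=monitor.get_obs(); print(o)
t=cams.camera("top"); s=cams.camera("scene")
W=world(t); np.savez('top.npz',W=W,img=t["img"],d=t["depth"])
Ws=world(s); np.savez('scene.npz',W=Ws,img=s["img"],d=s["depth"])
save('top.png',cv2.resize(t["img"],(800,600))); save('scene.png',cv2.resize(s["img"],(800,600)))
E
```

```text
{'time': 0.0, 'q': array([-6.65182831e+01,  5.01136700e+00,  1.00348810e+01,  9.51002443e+01,
       -5.10085642e-05,  8.99998288e+01]), 'qd': array([ 0.07322984,  0.01447181,  0.03032011,  0.05065521, -0.00462661,
        0.02518543]), 'joint_efforts': array([ 2.06992436e-04, -5.20387602e+01,  4.64805436e+01,  1.63968955e-02,
       -9.23987500e-05,  3.31535614e-05]), 'ee_pos': array([ 0.21905561, -0.50423402,  0.22518434]), 'tcp_rot': array([-1.79923270e+02,  5.07792931e-05,  2.34818882e+01]), 'wrist_force': array([ 0.16085618,  0.34812341, -0.10387069]), 'torque': array([-0.00882412,  0.03083455,  0.04001478]), 'opening': 0.08541289517999118}
```

View pics/top.png

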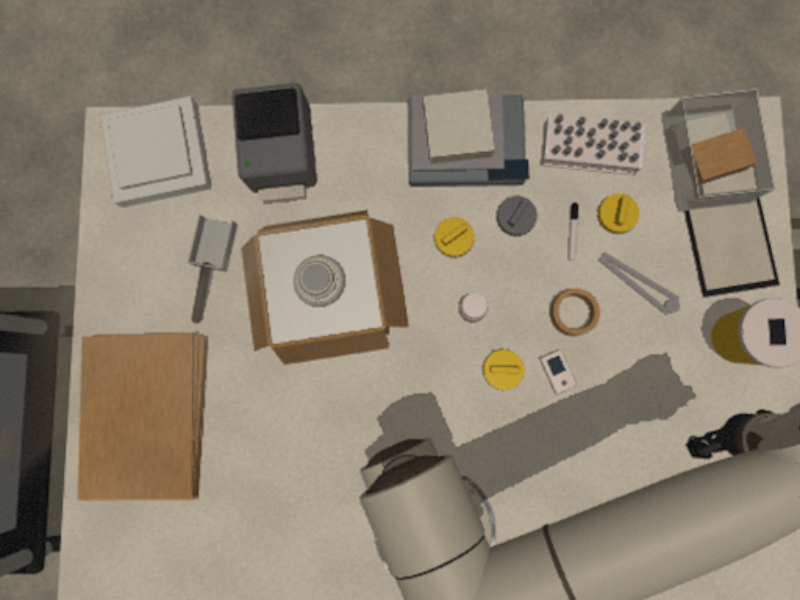

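View pics/scene.png

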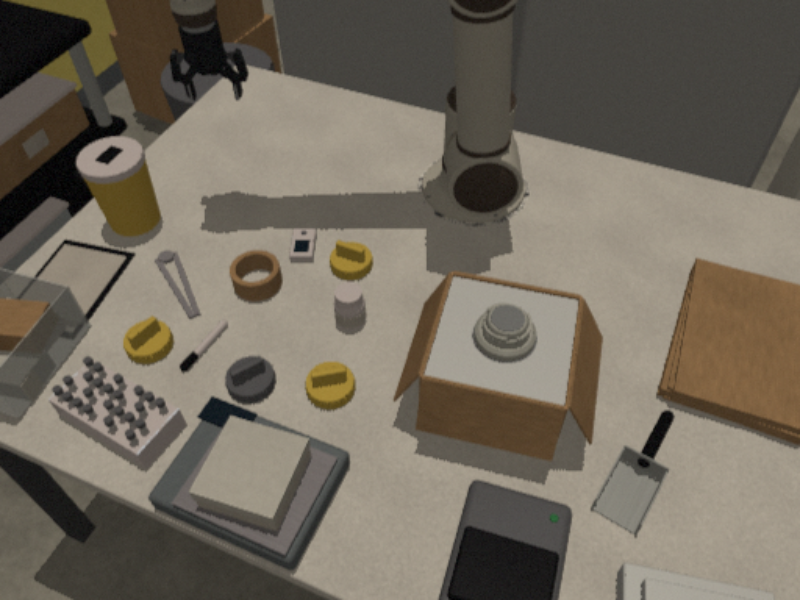

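Lid-shaped candidates in the top view: grey (517,215), and yellow (454,237), (619,213) and (503,369). Only the grey one fits the description. The canister is at (319,280). Next I'll measure both and confirm the lid with a crop.

Run:
```python
from h import *
z=np.load('top.npz'); W=z['W']; img=z['img']
def rep(n,m):
    P=W[m]; print(n,len(P),P.mean(0).round(4),P.min(0).round(3),P.max(0).round(3))
v,u=np.indices(W.shape[:2])
near=(np.hypot(u-331,v-138)<16)&(z['d']>0)
rep('crown',near&(W[...,2]>.018)&(W[...,2]<.034)); bar=near&(W[...,2]>.038); rep('bar',bar)
rep('all',near&(W[...,2]>.015))
P=W[bar][:,:2]; print(cv2.minAreaRect((P*1000).astype(np.float32)))
n2=(np.hypot(u-204,v-179)<25)&(z['d']>0)
for lo,hi in((.15,.18),(.18,.2),(.2,.215),(.215,.3)): rep((lo,hi),n2&(W[...,2]>lo)&(W[...,2]<hi))
(x,y),r=cv2.minEnclosingCircle((W[n2&(W[...,2]>.2)][:,:2]*1000).astype(np.float32)); print('circ',x,y,r)
for nm,(a,b) in dict(y1=(290,152),y2=(396,136),jar=(303,196),tape=(368,199)).items():
    rep(nm,(np.hypot(u-a,v-b)<16)&(W[...,2]>.02))
rep('shipper',(np.hypot(u-204,v-179)<60)&(W[...,2]>.155)&(W[...,2]<.175))
save('crop.png',cv2.resize(img[95:230,150:420],(800,400)))
```

```text
crown 407 [ 0.67   -0.1882  0.0264] [ 0.628 -0.234  0.018] [ 0.713 -0.147  0.033]
bar 82 [ 0.6703 -0.1879  0.0566] [ 0.644 -0.209  0.038] [ 0.702 -0.168  0.068]
all 510 [ 0.6697 -0.1881  0.0313] [ 0.627 -0.234  0.015] [ 0.716 -0.147  0.068]
((672.6083374023438, -189.4306182861328), (13.7948579788208, 64.58787536621094), 57.19440460205078)
(0.15, 0.18) 1316 [0.5119 0.2218 0.1627] [0.437 0.149 0.152] [0.59 0.3  0.18]
(0.18, 0.2) 177 [0.5042 0.2168 0.1884] [0.463 0.181 0.18 ] [0.556 0.27  0.2  ]
(0.2, 0.215) 433 [0.5093 0.224  0.2073] [0.473 0.19  0.2  ] [0.547 0.263 0.215]
(0.215, 0.3) 7 [0.5094 0.2202 0.2159] [0.486 0.2   0.215] [0.535 0.246 0.217]
circ 509.5118408203125 224.94595336914062 38.825775146484375
y1 498 [ 0.6219 -0.0495  0.0413] [ 0.314 -0.092  0.02 ] [0.668 0.01  1.527]
y2 505 [ 0.6701 -0.408   0.0448] [ 0.314 -0.456  0.02 ] [0.718 0.01  1.527]
jar 277 [ 0.46   -0.0833  0.1083] [ 0.314 -0.116  0.021] [0.495 0.01  1.527]
tape 385 [ 0.4533 -0.3028  0.0647] [ 0.314 -0.357  0.02 ] [0.504 0.01  1.527]
shipper 5101 [0.5081 0.2242 0.1613] [0.377 0.087 0.155] [0.645 0.361 0.175]
```

View pics/crop.png

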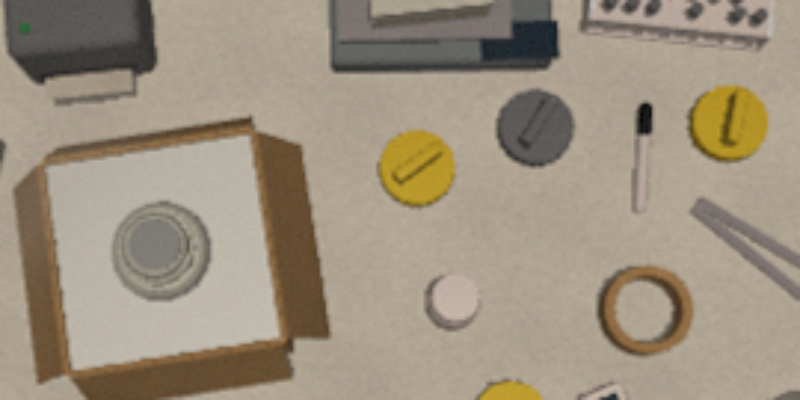

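```bash
python3 -m handwheel '[[0.034,-0.007,0,0,0,0],[0.034,-0.007,0,0,0,0],[0.034,-0.007,0,0,0,0],[0.034,-0.007,0,0,0,0],[0.034,-0.007,0,0,0,0],[0.034,-0.007,0,0,0,0],[0.034,-0.007,0,0,0,0],[0.034,-0.007,0,0,0,0]]' 1 40
python3 -m handwheel '[[0,0,0,0,0,-7],[0,0,0,0,0,-7],[0,0,0,0,0,-7],[0,0,0,0,0,-7],[0,0,0,0,0,-7],[0,0,0,0,0,-7],[0,0,0,0,0,-7],[0,0,0,0,0,-7]]'
python3 -c "
from h import *
o=monitor.get_obs();print(o['time'],o['q'].round(1),o['ee_pos'],o['tcp_rot'])"
```

```text
time: 0.77
ee_pos: [0.4474, -0.3434, 0.2256]
tcp_rot: [-180.0, 0.0, 23.5]
wrist_force: [0.4, -0.7, -0.2]
opening: 0.0853
time: 1.43
ee_pos: [0.4462, -0.3446, 0.2254]
tcp_rot: [-180.0, -0.0, 79.8]
wrist_force: [-0.4, 0.1, 0.1]
opening: 0.085
1.4333 [-37.7   6.9  12.2  95.3  -0.   62.5] [ 0.44617975 -0.34463369  0.22543818] [-1.79956643e+02 -2.22210635e-02  7.98265024e+01]
```

```bash
python3 -m handwheel '[[0.024,0.024,0,0,0,0],[0.024,0.024,0,0,0,0],[0.024,0.024,0,0,0,0],[0.024,0.024,0,0,0,0],[0.024,0.024,0,0,0,0],[0.024,0.024,0,0,0,0],[0.024,0.024,0,0,0,0],[0.024,0.024,0,0,0,0]]' >/dev/null
python3 -m handwheel '[[0,0,0,0,0,-7.1],[0,0,0,0,0,-7.1],[0,0,0,0,0,-7.1],[0,0,0,0,0,-7.1],[0,0,0,0,0,-7.1],[0,0,0,0,0,-7.1],[0,0,0,0,0,-7.1],[0,0,0,0,0,-7.1]]' >/dev/null
python3 -m handwheel '[[0,0,0.008,0,0,-2.6],[0,0,0.008,0,0,-2.6],[0,0,0.008,0,0,-2.6],[0,0,0.008,0,0,-2.6],[0,0,0.008,0,0,0],[0,0,0,0,0,0],[0,0,0,0,0,0],[0,0,0,0,0,0]]'
python3 - <<'E'
from h import *
o=monitor.get_obs();c=cams.camera("wrist");W=world(c,o);d=c["depth"]>0
print(o['q'].round(1),o['torque'])
near=d&(np.hypot(W[...,0]-.67,W[...,1]+.188)<.055)
for lo,hi in((.02,.032),(.05,.064)):
    P=W[near&(W[...,2]>lo)&(W[...,2]<hi)]; print(len(P),np.median(P,0).round(4))
    if len(P)>50:
        q=(P[:,:2]*1000).astype(np.float32); print(cv2.minAreaRect(q),cv2.minEnclosingCircle(q))
save('w1.png',c["img"])
E
```

```text
time: 3.43
ee_pos: [0.6702, -0.191, 0.1862]
tcp_rot: [180.0, 0.0, 146.6]
wrist_force: [-0.1, 0.2, 1.1]
opening: 0.0852
[-15.9  25.9  31.1  95.2  -0.   17.5] [-0.0410312  -0.01606745 -0.03100929]
3966 [ 0.6717 -0.1866  0.025 ]
((674.6248779296875, -189.03773498535156), (88.83387756347656, 85.78677368164062), 55.7319450378418) ((675.3588256835938, -189.89369201660156), 44.72675704956055)
839 [ 0.6734 -0.1886  0.0567]
((675.0328369140625, -189.8363800048828), (13.227310180664062, 61.04219055175781), 56.97725296020508) ((674.5012817382812, -190.65423583984375), 30.732913970947266)
```

View pics/w1.png

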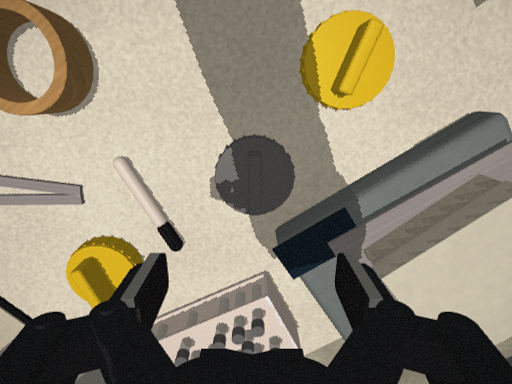

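The view shows the grey lid at (255,175) with its bar parallel to the pads. I'll descend onto it and grip.

```bash
python3 -m handwheel '[[-0.001,0.002,0.0155,0,0,-0.4],[-0.001,0.001,0.0155,0,0,0],[0,0,0.0155,0,0,0],[0,0,0.0155,0,0,0],[0,0,0.0155,0,0,0],[0,0,0.0155,0,0,0],[0,0,0.0155,0,0,0],[0,0,0.0155,0,0,0]]' 0.1 60
python3 -m handwheel '[[0,0,0.003,0,0,0],[0,0,0.003,0,0,0],[0,0,0.003,0,0,0],[0,0,0.003,0,0,0],[0,0,0.002,0,0,0],[0,0,0,0,0,0],[0,0,0,0,0,0],[0,0,0,0,0,0]]'
python3 -m handwheel '[[0,0,0,0,0,0],[0,0,0,0,0,0],[0,0,0,0,0,0],[0,0,0,0,0,0],[0,0,0,0,0,0],[0,0,0,0,0,0],[0,0,0,0,0,0],[0,0,0,0,0,0]]' -1 60
```

```text
time: 4.15
ee_pos: [0.6737, -0.1897, 0.0618]
tcp_rot: [180.0, 0.1, 147.0]
wrist_force: [-0.1, -0.5, 0.2]
opening: 0.0468
time: 4.82
ee_pos: [0.6736, -0.1896, 0.0483]
tcp_rot: [180.0, 0.0, 147.1]
wrist_force: [0.5, 0.9, -0.3]
opening: 0.0468
time: 5.48
ee_pos: [0.6736, -0.1896, 0.0483]
tcp_rot: [180.0, 0.0, 147.1]
wrist_force: [0.2, -0.5, 5.1]
opening: 0.0119
```

```bash
python3 -m handwheel '[[0,0,-0.01,0,0,0],[0,0,-0.02,0,0,0],[0,0,-0.035,0,0,0],[0,0,-0.035,0,0,0],[0,0,-0.04,0,0,0],[0,0,-0.04,0,0,0],[0,0,-0.04,0,0,0],[0,0,-0.03,0,0,0]]'
python3 - <<'E'
from h import *
o=monitor.get_obs();c=cams.camera("wrist");s=cams.camera("scene")
print(o['ee_pos'],o['wrist_force'],o['torque'])
save('w2.png',np.hstack([c["img"],cv2.resize(s["img"],(512,384))])[:, :][::1]); im=cv2.imread('pics/w2.png'); cv2.imwrite('pics/w2.png',cv2.resize(im,(800,300)))
T=np.array(c["tool_from_camera"]); print(T.round(3))
E
```

```text
time: 6.15
ee_pos: [0.6727, -0.1894, 0.302]
tcp_rot: [180.0, 0.2, 147.1]
wrist_force: [0.8, -0.4, 0.1]
opening: 0.0114
[ 0.67265188 -0.18939875  0.30199035] [ 0.80397091 -0.35758913  0.13430022] [-0.00059569 -0.08014608 -0.01576615]
[[-0.    -0.946 -0.323  0.082]
 [ 1.     0.    -0.001  0.001]
 [ 0.001 -0.323  0.946 -0.147]
 [ 0.     0.     0.     1.   ]]
```

View pics/w2.png

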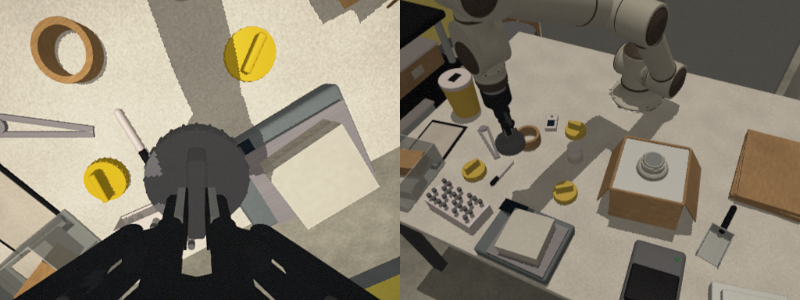

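```bash
python3 -m handwheel '[[0.02,0.02,0,0,0,0],[0.025,0.026,0,0,0,0],[0.025,0.026,0,0,0,0],[0.025,0.026,0,0,0,0],[0.025,0.026,0,0,0,0],[0.025,0.026,0,0,0,0],[0.025,0.026,0,0,0,0],[0.025,0.026,0,0,0,0]]'
python3 -m handwheel '[[0.025,0.026,0,0,0,0],[0.018,0.02,0,0,0,0],[0.01,0.012,0,0,0,0],[0,0,0,0,0,0],[0,0,0,0,0,0],[0,0,0,0,0,0],[0,0,0,0,0,0],[0,0,0,0,0,0]]'
python3 - <<'E'
from h import *
o=monitor.get_obs();c=cams.camera("wrist");W=world(c,o);d=c["depth"]>0
print(o['q'].round(1),o['torque'])
Rm=R.from_euler('xyz',o["tcp_rot"],degrees=True).as_matrix(); T=(W-o["ee_pos"])@Rm
np.savez('w3.npz',W=W,T=T,img=c["img"],d=c["depth"])
n=d&(np.hypot(W[...,0]-.51,W[...,1]-.225)<.06)
for lo,hi in((.17,.19),(.19,.203),(.204,.213)):
    P=W[n&(W[...,2]>lo)&(W[...,2]<hi)]
    if len(P)>20: q=(P[:,:2]*1000).astype(np.float32); print(lo,len(P),np.median(P,0).round(4),cv2.minEnclosingCircle(q),cv2.boundingRect(q))
m=d&(np.hypot(T[...,0],T[...,1])<.06)&(np.abs(T[...,2]-.022)<.006)
P=T[m]; print(len(P),P.min(0),P.max(0),np.median(P,0))
save('w3.png',c["img"])
E
```

```text
time: 6.92
ee_pos: [0.6185, 0.0875, 0.2969]
tcp_rot: [-179.9, -0.1, 147.1]
wrist_force: [-0.1, 0.6, -2.0]
opening: 0.0116
time: 7.58
ee_pos: [0.6069, 0.1622, 0.2977]
tcp_rot: [-180.0, -0.0, 147.0]
wrist_force: [0.6, -0.3, -1.5]
opening: 0.0117
[ 15.   19.3  35.1 105.8  -0.   48. ] [-0.0157943   0.01354513 -0.02156764]
0.17 2711 [0.5311 0.2097 0.1768] ((513.1647338867188, 224.6352081298828), 50.01126480102539) (463, 174, 100, 101)
0.19 1994 [0.5176 0.2186 0.1992] ((513.0200805664062, 224.74874877929688), 38.84991455078125) (474, 186, 78, 78)
0.204 6548 [0.5122 0.2251 0.2071] ((513.3603515625, 224.259033203125), 32.95667266845703) (481, 192, 65, 66)
8534 [-0.03308357 -0.04384136  0.01600391] [0.04303984 0.04531855 0.0279994 ] [0.01088514 0.00107929 0.02322157]
```

View pics/w3.png

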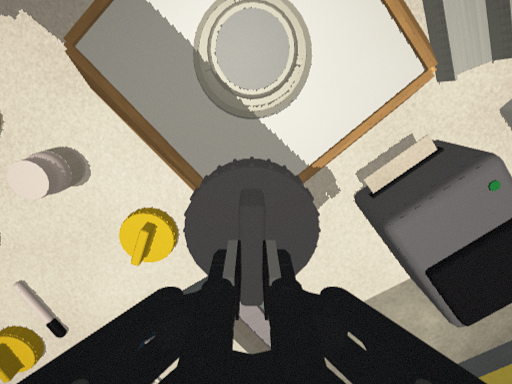

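Canister is at (252,48), lid held centred. Moving over the mouth and down to just above contact.

```bash
python3 -m handwheel '[[0.014,0,0,0,0,0],[0.02,0,0,0,0,0],[0.02,0,0,0,0,0],[0.02,0,0,0,0,0],[0.018,0,0,0,0,0],[0.013,0,0,0,0,0],[0.008,0.001,0,0,0,0],[0,0,0,0,0,0]]'
python3 -m handwheel '[[0,0,0.006,0,0,0],[0,0,0.006,0,0,0],[0,0,0.006,0,0,0],[0,0,0.006,0,0,0],[0,0,0.006,0,0,0],[0,0,0.004,0,0,0],[0,0,0.002,0,0,0],[0,0,0,0,0,0]]'
python3 -c "
from h import *
o=monitor.get_obs();print(o['q'].round(1),o['ee_pos'].round(4),o['wrist_force'].round(1),o['torque'].round(3))"
```

```text
time: 8.3
ee_pos: [0.5116, 0.2262, 0.2984]
tcp_rot: [180.0, 0.0, 147.1]
wrist_force: [0.2, -1.6, -1.5]
opening: 0.0115
time: 8.97
ee_pos: [0.5121, 0.2256, 0.2612]
tcp_rot: [-180.0, -0.0, 147.1]
wrist_force: [1.4, -0.0, -1.2]
opening: 0.0114
[23.8  7.4 16.6 99.3 -0.  56.7] [0.5121 0.2256 0.2612] [ 1.4 -0.  -1.2] [-0.038  0.    -0.006]
```

```bash
cat > s.py <<'E'
from h import *
o=monitor.get_obs();print('q6',o['q'][5].round(1),o['ee_pos'].round(4),'F',o['wrist_force'].round(1),'M',o['torque'].round(3),'bar-mouth',round((o['ee_pos'][2]-.0063-.208)*1000,1))
E
python3 -m handwheel '[[-0.001,-0.001,0.002,0,0,0],[0,0,0.001,0,0,0],[0,0,0.001,0,0,0],[0,0,0.001,0,0,0],[0,0,0.001,0,0,0],[0,0,0.001,0,0,0],[0,0,0.001,0,0,0],[0,0,0.001,0,0,0]]' >/dev/null; python3 s.py
python3 -m handwheel '[[0,0,0.001,0,0,0],[0,0,0.001,0,0,0],[0,0,0,0,0,0],[0,0,0,0,0,0],[0,0,0,0,0,0],[0,0,0,0,0,0],[0,0,0,0,0,0],[0,0,0,0,0,0]]' >/dev/null; python3 s.py
```

```text
q6 56.6 [0.5125 0.2243 0.2528] F [ 0.2 -0.6 -0.5] M [0.031 0.006 0.064] bar-mouth 38.5
q6 56.6 [0.5126 0.2243 0.2509] F [-0.1  0.9 -0.5] M [-0.021  0.064  0.001] bar-mouth 36.6
```

```bash
python3 -m handwheel '[[0,0,0.0005,0,0,0],[0,0,0.0005,0,0,0],[0,0,0.0005,0,0,0],[0,0,0,0,0,0],[0,0,0,0,0,0],[0,0,0,0,0,0],[0,0,0,0,0,0],[0,0,0,0,0,0]]' >/dev/null; python3 s.py
python3 -m handwheel '[[0,0,0.0005,0,0,0],[0,0,0.0005,0,0,0],[0,0,0,0,0,0],[0,0,0,0,0,0],[0,0,0,0,0,0],[0,0,0,0,0,0],[0,0,0,0,0,0],[0,0,0,0,0,0]]' >/dev/null; python3 s.py
```

```text
q6 56.6 [0.5126 0.2243 0.2494] F [-0.1 -0.  -1.4] M [ 0.009 -0.009  0.037] bar-mouth 35.1
q6 56.6 [0.5126 0.2243 0.2484] F [-0.5  0.5 -0.9] M [ 0.03  -0.046 -0.017] bar-mouth 34.1
```

```bash
for i in 1; do python3 -m handwheel '[[0,0,0.0005,0,0,0],[0,0,0.0005,0,0,0],[0,0,0,0,0,0],[0,0,0,0,0,0],[0,0,0,0,0,0],[0,0,0,0,0,0],[0,0,0,0,0,0],[0,0,0,0,0,0]]' >/dev/null; python3 s.py; done
python3 -m handwheel '[[0,0,0.0005,0,0,0],[0,0,0.0005,0,0,0],[0,0,0,0,0,0],[0,0,0,0,0,0],[0,0,0,0,0,0],[0,0,0,0,0,0],[0,0,0,0,0,0],[0,0,0,0,0,0]]' >/dev/null; python3 s.py
```

```text
q6 56.6 [0.5126 0.2243 0.2474] F [-0.2 -0.1 -1.5] M [ 0.014 -0.011 -0.02 ] bar-mouth 33.1
q6 56.6 [0.5125 0.2243 0.2464] F [ 0.1 -1.1 -1.4] M [-0.017 -0.003 -0.009] bar-mouth 32.1
```

```bash
python3 -m handwheel '[[0,0,0.0005,0,0,0],[0,0,0.0005,0,0,0],[0,0,0,0,0,0],[0,0,0,0,0,0],[0,0,0,0,0,0],[0,0,0,0,0,0],[0,0,0,0,0,0],[0,0,0,0,0,0]]' >/dev/null; python3 s.py
python3 -m handwheel '[[0,0,0.0005,0,0,0],[0,0,0,0,0,0],[0,0,0,0,0,0],[0,0,0,0,0,0],[0,0,0,0,0,0],[0,0,0,0,0,0],[0,0,0,0,0,0],[0,0,0,0,0,0]]' >/dev/null; python3 s.py
```

```text
q6 56.6 [0.5126 0.2243 0.2454] F [ 1.2  0.  -0.5] M [ 0.057 -0.059 -0.035] bar-mouth 31.1
q6 56.6 [0.5127 0.2244 0.2452] F [0.9 0.1 5.8] M [ 0.121 -0.066  0.051] bar-mouth 30.9
```

Contact at about 31 mm above the mouth. Turning backward, rising with the thread pitch.

```bash
python3 -m handwheel '[[0,0,-0.0002,0,0,-3],[0,0,-0.0002,0,0,-3],[0,0,-0.0002,0,0,-3],[0,0,-0.0002,0,0,-3],[0,0,0,0,0,0],[0,0,0,0,0,0],[0,0,0,0,0,0],[0,0,0,0,0,0]]' >/dev/null; python3 s.py
```

```text
q6 44.6 [0.5126 0.2242 0.246 ] F [0.1 0.4 5.6] M [-0.     0.04   0.067] bar-mouth 31.7
```

```bash
python3 -m handwheel '[[0,0,-0.0002,0,0,-3],[0,0,-0.0002,0,0,-3],[0,0,-0.0002,0,0,-3],[0,0,-0.0002,0,0,-3],[0,0,-0.0002,0,0,-3],[0,0,-0.0002,0,0,-3],[0,0,0,0,0,0],[0,0,0,0,0,0]]' >/dev/null; python3 s.py
python3 -m handwheel '[[0,0,-0.0002,0,0,-3],[0,0,-0.0002,0,0,-3],[0,0,-0.0002,0,0,-3],[0,0,-0.0002,0,0,-3],[0,0,0,0,0,0],[0,0,0,0,0,0],[0,0,0,0,0,0],[0,0,0,0,0,0]]' >/dev/null; python3 s.py
```

```text
q6 26.5 [0.5126 0.2242 0.2472] F [-0.2 -0.4  5.5] M [0.024 0.018 0.036] bar-mouth 32.9
q6 14.6 [0.5126 0.2242 0.248 ] F [ 0.2 -0.4  6.7] M [-0.049 -0.049  0.049] bar-mouth 33.7
```

```bash
python3 -m handwheel '[[0,0,-0.0002,0,0,-3],[0,0,-0.0002,0,0,-3],[0,0,-0.0002,0,0,-3],[0,0,-0.0002,0,0,-3],[0,0,0,0,0,0],[0,0,0,0,0,0],[0,0,0,0,0,0],[0,0,0,0,0,0]]' >/dev/null; python3 s.py
python3 -m handwheel '[[0,0,-0.0001,0,0,-2],[0,0,-0.0001,0,0,-2],[0,0,-0.0001,0,0,-2],[0,0,0,0,0,0],[0,0,0,0,0,0],[0,0,0,0,0,0],[0,0,0,0,0,0],[0,0,0,0,0,0]]' >/dev/null; python3 s.py
```

```text
q6 2.6 [0.5125 0.2242 0.2483] F [ 0.6 -0.8  1.8] M [ 0.005 -0.075  0.03 ] bar-mouth 34.0
q6 -3.4 [0.5125 0.2243 0.2487] F [ 0.7  0.7 -1.5] M [-0.019  0.011  0.018] bar-mouth 34.4
```

Contact lost after 60° back, so I'm lowering gently into the start.

```bash
python3 -m handwheel '[[0,0,0.0005,0,0,0],[0,0,0.0005,0,0,0],[0,0,0,0,0,0],[0,0,0,0,0,0],[0,0,0,0,0,0],[0,0,0,0,0,0],[0,0,0,0,0,0],[0,0,0,0,0,0]]' >/dev/null; python3 s.py
python3 -m handwheel '[[0,0,0.0005,0,0,0],[0,0,0,0,0,0],[0,0,0,0,0,0],[0,0,0,0,0,0],[0,0,0,0,0,0],[0,0,0,0,0,0],[0,0,0,0,0,0],[0,0,0,0,0,0]]' >/dev/null; python3 s.py
```

```text
q6 -3.4 [0.5125 0.2243 0.2478] F [ 0.6  0.4 -1.5] M [ 0.035  0.021 -0.059] bar-mouth 33.5
q6 -3.4 [0.5126 0.2243 0.2473] F [ 0.2 -0.5 -2. ] M [-0.006  0.006  0.003] bar-mouth 33.0
```

```bash
python3 -m handwheel '[[0,0,0.0005,0,0,0],[0,0,0.0005,0,0,0],[0,0,0,0,0,0],[0,0,0,0,0,0],[0,0,0,0,0,0],[0,0,0,0,0,0],[0,0,0,0,0,0],[0,0,0,0,0,0]]' >/dev/null; python3 s.py
```

```text
q6 -3.4 [0.5125 0.2243 0.2463] F [-0.3 -0.  -0.9] M [ 0.093  0.08  -0.016] bar-mouth 32.0
```

```bash
python3 -m handwheel '[[0,0,0.0005,0,0,0],[0,0,0.0005,0,0,0],[0,0,0,0,0,0],[0,0,0,0,0,0],[0,0,0,0,0,0],[0,0,0,0,0,0],[0,0,0,0,0,0],[0,0,0,0,0,0]]' >/dev/null; python3 s.py
```

```text
q6 -3.4 [0.5125 0.2243 0.2453] F [-0.1  1.  -1. ] M [0.062 0.158 0.003] bar-mouth 31.0
```

```bash
python3 -m handwheel '[[0,0,0.0005,0,0,0],[0,0,0.0005,0,0,0],[0,0,0,0,0,0],[0,0,0,0,0,0],[0,0,0,0,0,0],[0,0,0,0,0,0],[0,0,0,0,0,0],[0,0,0,0,0,0]]' >/dev/null; python3 s.py
```

```text
q6 -3.4 [0.5126 0.2243 0.2443] F [-0.8 -0.1 -1.2] M [ 0.079  0.123 -0.02 ] bar-mouth 30.0
```

```bash
python3 -m handwheel '[[0,0,0.0005,0,0,0],[0,0,0.0003,0,0,0],[0,0,0,0,0,0],[0,0,0,0,0,0],[0,0,0,0,0,0],[0,0,0,0,0,0],[0,0,0,0,0,0],[0,0,0,0,0,0]]' >/dev/null; python3 s.py
```

```text
q6 -3.4 [0.5125 0.2243 0.2435] F [-0.3  0.2 -1.4] M [0.054 0.096 0.017] bar-mouth 29.2
```

```bash
python3 -m handwheel '[[0,0,0.0005,0,0,0],[0,0,0.0003,0,0,0],[0,0,0,0,0,0],[0,0,0,0,0,0],[0,0,0,0,0,0],[0,0,0,0,0,0],[0,0,0,0,0,0],[0,0,0,0,0,0]]' >/dev/null; python3 s.py
```

```text
q6 -3.4 [0.5126 0.2243 0.2427] F [-1.2  0.6 -1.4] M [ 0.128  0.092 -0.022] bar-mouth 28.4
```

```bash
python3 -m handwheel '[[0,0,0.0004,0,0,0],[0,0,0,0,0,0],[0,0,0,0,0,0],[0,0,0,0,0,0],[0,0,0,0,0,0],[0,0,0,0,0,0],[0,0,0,0,0,0],[0,0,0,0,0,0]]' >/dev/null; python3 s.py
```

```text
q6 -3.4 [0.5126 0.2243 0.2423] F [-0.6 -0.9 -2.4] M [0.123 0.112 0.025] bar-mouth 28.0
```

```bash
python3 -m handwheel '[[0,0,0.0004,0,0,0],[0,0,0,0,0,0],[0,0,0,0,0,0],[0,0,0,0,0,0],[0,0,0,0,0,0],[0,0,0,0,0,0],[0,0,0,0,0,0],[0,0,0,0,0,0]]' >/dev/null; python3 s.py
```

```text
q6 -3.4 [0.5125 0.2243 0.2419] F [-0.3  0.5 -0.8] M [ 0.075  0.168 -0.018] bar-mouth 27.6
```

```bash
python3 -m handwheel '[[0,0,0.0004,0,0,0],[0,0,0,0,0,0],[0,0,0,0,0,0],[0,0,0,0,0,0],[0,0,0,0,0,0],[0,0,0,0,0,0],[0,0,0,0,0,0],[0,0,0,0,0,0]]' >/dev/null; python3 s.py
```

```text
q6 -3.4 [0.5126 0.2243 0.2415] F [ 0.   1.2 -0.6] M [ 0.15   0.086 -0.019] bar-mouth 27.2
```

```bash
python3 -m handwheel '[[0,0,0.0004,0,0,0],[0,0,0,0,0,0],[0,0,0,0,0,0],[0,0,0,0,0,0],[0,0,0,0,0,0],[0,0,0,0,0,0],[0,0,0,0,0,0],[0,0,0,0,0,0]]' >/dev/null; python3 s.py
```

```text
q6 -3.4 [0.5126 0.2244 0.2413] F [-1.   1.8  4.1] M [ 0.286  0.267 -0.052] bar-mouth 27.0
```

```bash
python3 -m handwheel '[[0,0,0.0004,0,0,0],[0,0,0,0,0,0],[0,0,0,0,0,0],[0,0,0,0,0,0],[0,0,0,0,0,0],[0,0,0,0,0,0],[0,0,0,0,0,0],[0,0,0,0,0,0]]' >/dev/null; python3 s.py
```

```text
q6 -3.4 [0.5126 0.2244 0.2412] F [-2.1  1.4  5.2] M [0.286 0.4   0.011] bar-mouth 26.9
```

Dropped in: 27 mm, about 7 mm below the thread top. Screwing forward, following the pitch.

```bash
python3 -m handwheel '[[0,0,0.0002,0,0,3],[0,0,0.0002,0,0,3],[0,0,0.0002,0,0,3],[0,0,0.0002,0,0,3],[0,0,0,0,0,0],[0,0,0,0,0,0],[0,0,0,0,0,0],[0,0,0,0,0,0]]' >/dev/null; python3 s.py
```

```text
q6 8.6 [0.5126 0.2243 0.2404] F [-1.2  1.6  5.7] M [ 0.241  0.247 -0.084] bar-mouth 26.1
```

```bash
python3 -m handwheel '[[0,0,0.0002,0,0,3],[0,0,0.0002,0,0,3],[0,0,0.0002,0,0,3],[0,0,0.0002,0,0,3],[0,0,0.0002,0,0,3],[0,0,0.0002,0,0,3],[0,0,0,0,0,0],[0,0,0,0,0,0]]' >/dev/null; python3 s.py
```

```text
q6 26.6 [0.5128 0.2242 0.2392] F [-1.3 -0.1  5.4] M [ 0.068  0.097 -0.084] bar-mouth 24.9
```

```bash
python3 -m handwheel '[[0,0,0.0002,0,0,3],[0,0,0.0002,0,0,3],[0,0,0.0002,0,0,3],[0,0,0.0002,0,0,3],[0,0,0.0002,0,0,3],[0,0,0.0002,0,0,3],[0,0,0,0,0,0],[0,0,0,0,0,0]]' >/dev/null; python3 s.py
```

```text
q6 44.6 [0.5128 0.2241 0.238 ] F [-0.2 -0.4  5.2] M [-0.058  0.111 -0.176] bar-mouth 23.7
```

```bash
python3 -m handwheel '[[0,0,0.0002,0,0,3],[0,0,0.0002,0,0,3],[0,0,0.0002,0,0,3],[0,0,0.0002,0,0,3],[0,0,0.0002,0,0,3],[0,0,0.0002,0,0,3],[0,0,0,0,0,0],[0,0,0,0,0,0]]' >/dev/null; python3 s.py
```

```text
q6 62.6 [0.5128 0.2241 0.2367] F [-0.1  0.6  5.9] M [-0.07   0.063 -0.069] bar-mouth 22.4
```

```bash
python3 -m handwheel '[[0,0,0.0002,0,0,3],[0,0,0.0002,0,0,3],[0,0,0,0,0,0],[0,0,0,0,0,0],[0,0,0,0,0,0],[0,0,0,0,0,0],[0,0,0,0,0,0],[0,0,0,0,0,0]]' >/dev/null; python3 s.py
```

```text
q6 68.6 [0.5128 0.224  0.2364] F [-1.2  0.1  5.4] M [-0.079  0.251 -0.084] bar-mouth 22.1
```

```bash
python3 -m handwheel '[[0,0,0.0002,0,0,3],[0,0,0.0001,0,0,2],[0,0,0,0,0,0],[0,0,0,0,0,0],[0,0,0,0,0,0],[0,0,0,0,0,0],[0,0,0,0,0,0],[0,0,0,0,0,0]]' |head -1; python3 s.py
```

```text
time: 29.63
q6 73.6 [0.5128 0.224  0.236 ] F [-1.1 -0.4  5.1] M [-0.141  0.227 -0.046] bar-mouth 21.7
```

```bash
python3 -m handwheel '[[0,0,0.0002,0,0,2],[0,0,0,0,0,1],[0,0,0,0,0,0],[0,0,0,0,0,0],[0,0,0,0,0,0],[0,0,0,0,0,0],[0,0,0,0,0,0],[0,0,0,0,0,0]]' >/dev/null; python3 s.py
```

```text
q6 76.6 [0.5128 0.2241 0.2358] F [-0.5  0.3  5.7] M [-0.08   0.13   0.032] bar-mouth 21.5
```

```bash
python3 -m handwheel '[[0,0,0.0002,0,0,2],[0,0,0,0,0,1],[0,0,0,0,0,0],[0,0,0,0,0,0],[0,0,0,0,0,0],[0,0,0,0,0,0],[0,0,0,0,0,0],[0,0,0,0,0,0]]' >/dev/null; python3 s.py
```

```text
q6 79.6 [0.5128 0.2241 0.2356] F [ 1.  -0.9  5.1] M [-0.109  0.091  0.018] bar-mouth 21.3
```

```bash
python3 -m handwheel '[[0,0,0.0001,0,0,1],[0,0,0,0,0,1],[0,0,0,0,0,0],[0,0,0,0,0,0],[0,0,0,0,0,0],[0,0,0,0,0,0],[0,0,0,0,0,0],[0,0,0,0,0,0]]' >/dev/null; python3 s.py
```

```text
q6 81.6 [0.5128 0.224  0.2355] F [ 0.1 -1.2  5.9] M [-0.12   0.112 -0.039] bar-mouth 21.2
```

```bash
python3 -m handwheel '[[0,0,0.0001,0,0,1],[0,0,0,0,0,1],[0,0,0,0,0,0],[0,0,0,0,0,0],[0,0,0,0,0,0],[0,0,0,0,0,0],[0,0,0,0,0,0],[0,0,0,0,0,0]]' >/dev/null; python3 s.py
```

```text
q6 83.6 [0.5128 0.224  0.2354] F [-0.1 -0.1  5.2] M [-0.162  0.202  0.043] bar-mouth 21.1
```

```bash
python3 -m handwheel '[[0,0,0.0001,0,0,1],[0,0,0,0,0,1],[0,0,0,0,0,0],[0,0,0,0,0,0],[0,0,0,0,0,0],[0,0,0,0,0,0],[0,0,0,0,0,0],[0,0,0,0,0,0]]' >/dev/null; python3 s.py
```

```text
q6 85.6 [0.5127 0.224  0.2353] F [-1.2 -0.6  4.5] M [-0.183  0.322  0.01 ] bar-mouth 21.0
```

```bash
python3 -m handwheel '[[0,0,0.0001,0,0,1],[0,0,0,0,0,1],[0,0,0,0,0,0],[0,0,0,0,0,0],[0,0,0,0,0,0],[0,0,0,0,0,0],[0,0,0,0,0,0],[0,0,0,0,0,0]]' >/dev/null; python3 s.py
```

```text
q6 87.5 [0.5126 0.2241 0.2351] F [-0.9 -0.9  6.1] M [-0.16   0.333  0.01 ] bar-mouth 20.8
```

```bash
python3 -m handwheel '[[0,0,0.0001,0,0,1],[0,0,0,0,0,1],[0,0,0,0,0,0],[0,0,0,0,0,0],[0,0,0,0,0,0],[0,0,0,0,0,0],[0,0,0,0,0,0],[0,0,0,0,0,0]]' >/dev/null; python3 s.py
```

```text
q6 89.5 [0.5123 0.2244 0.235 ] F [-2.8  1.1  6.1] M [0.203 0.696 0.142] bar-mouth 20.7
```

Lateral force and moment are beginning to rise, so the first lug is likely at its stop. One more degree.

```bash
python3 -m handwheel '[[0,0,0,0,0,1],[0,0,0,0,0,0],[0,0,0,0,0,0],[0,0,0,0,0,0],[0,0,0,0,0,0],[0,0,0,0,0,0],[0,0,0,0,0,0],[0,0,0,0,0,0]]' >/dev/null; python3 s.py
```

```text
q6 90.5 [0.5121 0.2246 0.2351] F [-4.   2.1  6.1] M [0.28  0.885 0.186] bar-mouth 20.8
```

```bash
python3 -m handwheel '[[0,0,0.0001,0,0,1],[0,0,0,0,0,0],[0,0,0,0,0,0],[0,0,0,0,0,0],[0,0,0,0,0,0],[0,0,0,0,0,0],[0,0,0,0,0,0],[0,0,0,0,0,0]]' |head -1; python3 s.py
```

```text
time: 35.63
q6 91.5 [0.5121 0.2246 0.2351] F [-5.1  2.6  5.9] M [0.446 0.955 0.3  ] bar-mouth 20.8
```

```bash
python3 -m handwheel '[[0.0006,-0.0004,0,0,0,0],[0,0,0,0,0,1],[0,0,0,0,0,0],[0,0,0,0,0,0],[0,0,0,0,0,0],[0,0,0,0,0,0],[0,0,0,0,0,0],[0,0,0,0,0,0]]' >/dev/null; python3 s.py
```

```text
q6 92.6 [0.5117 0.2249 0.2349] F [-3.2  0.1  6.1] M [0.189 0.698 0.505] bar-mouth 20.6
```

```bash
python3 -m handwheel '[[0,0,0.0001,0,0,1],[0,0,0,0,0,0],[0,0,0,0,0,0],[0,0,0,0,0,0],[0,0,0,0,0,0],[0,0,0,0,0,0],[0,0,0,0,0,0],[0,0,0,0,0,0]]' |head -1; python3 s.py
```

```text
time: 36.97
q6 93.6 [0.5116 0.2249 0.2349] F [-4.6  1.4  7.2] M [0.222 0.675 0.697] bar-mouth 20.6
```

Torque has climbed steeply to 0.7 N m at low height with no more descent, so it's home. I'll release and retreat upward.

```bash
python3 -m handwheel '[[0,0,-0.0003,0,0,0],[0,0,0,0,0,0],[0,0,0,0,0,0],[0,0,0,0,0,0],[0,0,0,0,0,0],[0,0,0,0,0,0],[0,0,0,0,0,0],[0,0,0,0,0,0]]' 0.1; python3 s.py
python3 -m handwheel '[[0,0,-0.003,0,0,0],[0,0,-0.005,0,0,0],[0,0,-0.01,0,0,0],[0,0,-0.02,0,0,0],[0,0,-0.02,0,0,0],[0,0,-0.02,0,0,0],[0,0,-0.02,0,0,0],[0,0,0,0,0,0]]'
python3 -m handwheel '[[-0.01,0,0,0,0,0],[-0.01,0,0,0,0,0],[-0.01,0,0,0,0,0],[-0.01,0,0,0,0,0],[-0.01,0,0,0,0,0],[0,0,0,0,0,0],[0,0,0,0,0,0],[0,0,0,0,0,0]]'
python3 - <<'E'
from h import *
o=monitor.get_obs();c=cams.camera("wrist");W=world(c,o);d=c["depth"]>0
n=d&(np.hypot(W[...,0]-.512,W[...,1]-.225)<.06)
for nm,lo,hi in(('crown',.207,.22),('bar',.238,.255)):
    P=W[n&(W[...,2]>lo)&(W[...,2]<hi)]; q=(P[:,:2]*1000).astype(np.float32)
    print(nm,len(P),np.median(P,0).round(4),cv2.minAreaRect(q),cv2.minEnclosingCircle(q))
s=cams.camera("scene"); save('end.png',cv2.resize(np.hstack([c["img"],s["img"]]),(800,300)))
E
```

```text
time: 37.63
ee_pos: [0.512, 0.2247, 0.2348]
tcp_rot: [-180.0, 0.0, 110.1]
wrist_force: [-0.5, -0.1, -1.0]
opening: 0.0474
q6 93.6 [0.512  0.2247 0.2348] F [-0.5 -0.1 -1. ] M [ 0.028 -0.01  -0.001] bar-mouth 20.5
time: 38.3
ee_pos: [0.5123, 0.2248, 0.3372]
tcp_rot: [179.7, -0.0, 110.1]
wrist_force: [-0.2, 1.1, 1.1]
opening: 0.0474
time: 38.97
ee_pos: [0.5291, 0.1776, 0.3327]
tcp_rot: [-180.0, -0.0, 110.0]
wrist_force: [0.7, 0.9, -0.9]
opening: 0.0469
crown 6072 [0.5114 0.2281 0.2119] ((513.222900390625, 225.39178466796875), (88.72013854980469, 87.6644058227539), 25.017536163330078) ((513.4697265625, 224.47384643554688), 44.79185104370117)
bar 1337 [0.5126 0.2266 0.2436] ((513.4552001953125, 224.6033477783203), (13.984189987182617, 61.84004592895508), 23.968517303466797) ((513.7821655273438, 224.6805419921875), 30.983036041259766)
```

View pics/end.png

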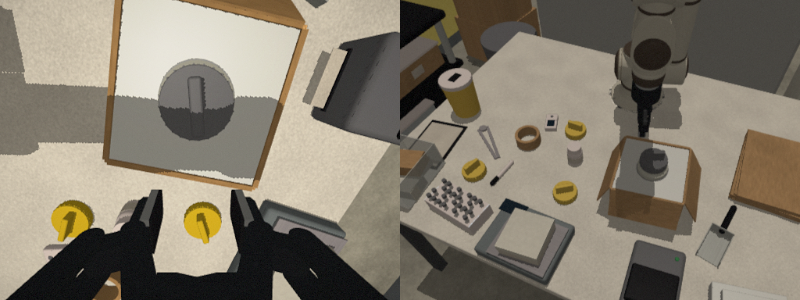

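The final view shows the lid level and seated on the canister at (197,98), with the gripper clear of it and the bystanders in place. Crown height is 212 mm measured against 213.5 mm expected when home, within the camera's roughly 1 mm low bias.

```bash
python3 -c "
from h import *
print(order.job_done())"
```

```text
the job is handed in; nothing more can be done
None
```

The grey lid is on the canister and closed against its stop. I let go, backed the gripper clear, and handed the job in at about 39 s of the 67 s allowed.

- **Finding the thread:** the lid touched the thread 31 mm above the mouth. Turned backward with about 7 N of contact force, it rose with the thread and came free after about 60°. It then lowered to 27 mm, about 7 mm down, into the start.
- **Closing:** I turned it about 97° forward, following the pitch with a light press. The torque stayed under 0.2 N m until about 93°, then climbed steeply to 0.7 N m while the lid stopped dropping, at 20.6 mm.
- **Last checks:** after release the wrist force was about zero. The lid is centred on the canister axis to about 1 mm. In the last picture the other things on the bench look unmoved.

Two readings disagreed slightly:
- **Height:** the seated height was 20.6 mm, not the nominal 21.5 mm. The dropped-in height was also about 1 mm low, so this looks like a constant measuring offset.
- **Twist in the grip:** the bar ended about 4° behind the gripper's turn. The pads probably slipped slightly, or the lid twisted in them, once it hit the stop.

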